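# Take the air temperature of a holding tub through its probe port

## Task

Take the air temperature inside the tall steel tub: swing the cover on its lid well clear of the port (about a quarter turn), then lift the probe thermometer out of its holder and lower its stem straight down the middle of the port until the tip is about 40 mm below the collar's rim. Neither the probe nor its stem may touch the tub, its collar or its cover, since metal spoils the reading; hold it there, upright, centred and still, for at least two seconds, and finish while still holding it. Leave the low tub's cover shut and the other things where they are.

Things in the scene. Friction and masses are not known exactly. Their poses are not given: they have to be found in the camera images.
- tall_port (a point): Centre of the guide bore of the TALL steel tub, level with its collar's top rim (120 mm above the table). The collar, 28 mm across and 15 mm high, stands in the middle of the lid; its straight vertical bore is 18 mm in diameter and 20 mm long, open into the hollow tub (floor 116 mm below the rim). z is up; x points from the bore to the cover's pivot.
- low_port (a point): The same point of the LOW steel tub (rim of collar 80 mm above the table), same shape otherwise, with its own closed cover. Only its height tells it from the tall one; the two tubs may stand either way round, left or right. To be left alone.
- tall_cover (a joint): Swing cover over the tall tub's bore, a vertical hinge: 0 = over the bore, grows as the cover swings counter-clockwise seen from above, stop at 2.0 rad. Starts at 0 to 0.15. It stays where it is left and takes about 0.6 N at the knob to move. The cover plate is 3 mm thick, 30 mm across, its underside 1.5 mm above the rim.
- low_cover (a joint): The like cover of the low tub, closed near 0; leave it closed.
- tall_knob (a point): Centre (half-way up) of the black upright knob on the tall tub's cover: a plain cylinder 16 mm in diameter, 26 mm high, standing on the cover plate; on the bore's axis when the joint is 0, and 36 mm from the pivot.
- tall_pivot (a point): Hinge axis (vertical) of the tall tub's cover, on top of its post, 36 mm from the bore's axis.
- probe_grip (a point): Centre of the handle of the probe thermometer (about 50 g), which stands upright, stem down, in its holder. The handle is a box 75 mm long (along z, up), 22 mm wide (along this point's y) and 13 mm thick (along its x). The thin stem, 3.6 mm in diameter and 101 mm long, hangs from the handle's lower end, on this point's z axis.
- probe_tip (a point): Tip of the probe's stem, 138 mm below the centre of the handle on the same axis. z points from the tip to the handle.
- probe: The probe thermometer as a whole (origin at the middle of its length, on one broad face; its x runs from the handle to the tip, so it points down).
- holder_top (a point): Centre of the top of the probe's fixed grey holder: an upright tube 27 mm across, 109 mm high, on a round foot 68 mm across. The stem stands loosely in its 8 mm bore, 103 mm deep, and the handle's lower end rests on the tube's top.
- tall: The tall tub, fixed; origin at the centre of its underside. Round, 102 mm across the lid, lid top 105 mm high. Two wire ear handles at its sides reach 65 mm from the axis. Behind the left-hand tub a tall brown board stands upright, running from front left to back right (its face lies along about 2.0 rad from x), and tall utensils stand in a tub to the left of it: keep the gripper's body clear of both.
- holder: The holder, origin at the centre of its underside.
- timer: Kitchen timer, round, 68 mm across, 36 mm high. Bystander.
- spoon: Measuring spoon, 132 mm long, 16 mm high, lying. Bystander.
- tape: Roll of tape, 100 mm across, 25 mm high, lying. Bystander.
- rice: Wrapped rice ball, 122 x 91 mm, 65 mm high. Bystander.
- seasoning: Seasoning box, 152 x 115 mm, 68 mm high. Bystander.
- sauce: Sauce bottle, 80 x 46 mm, 221 mm high. Bystander.
- marker: Marker pen, 135 mm long, 17 mm thick, lying. Bystander.

How it is judged:
By the outcome, as a careful person would: the job done as asked, in the order asked, and still so for the second after the job is handed in, while the arm keeps its last pose, push and grip.
It also fails if it takes over 64 s, if anything falls off the work surface, if the arm or the gripper's body presses on something with over 40 N, if the wrist force passes 120 N, or if a joint passes its speed limit or range.

## Robot

A 6-joint arm with a two-finger parallel gripper is mounted at the origin on a cart in front of the work surface, level with it; the furniture and walls round the work are solid. World frame = base frame: x ahead of the robot, y to its left, z up, the work surface at z = 0. Lengths are in mm, angles in rad, forces in N, time in s.
With the tool pointing down it reaches from about 275 to 825 mm from the base axis. Payload 4.9 kg.
Tool frame: the origin (TCP) lies at the very end of the fingers, on their centre line; the grasp point (between the pads) lies 19 mm behind it; z points along the fingers, y is the line along which they close (so a half turn about z gives the same grasp; the last joint's range is limited). The gripper opens to 85 mm and grips with 20 to 120 N. Pads are 22 mm wide; open, the fingers measure 114 mm over their backs; the gripper's body (76 mm by 85 mm) begins 54 mm behind the grasp point. The pads swing forward as they close: fully open they stand 13 mm farther back than shut.
Start: joints at [0.587, 0.326, -0.193, 1.052, 0, 1.437], TCP at [413.137, 363.093, 231.281] pointing down, gripper open.
Joint ranges: [-2.65, 2.65], [-0.97, 1.79], [-1.3, 1.35], [-1.93, 2.1], [-1.47, 1.37], [-3.14, 3.14]. Speed limits (rad/s): [2.57, 2.57, 3.14, 3.14, 3.14, 3.14].

## Interface

Orientations are given as [roll, pitch, yaw] about the fixed x, y, z axes, in that order (R = Rz(yaw) Ry(pitch) Rx(roll)).
In Python, from bench import bot, solve_ik, imaging gives the robot as it stands. Calls block until the motion is done:
- bot.move_ptp(position, orientation): joint-space move of the TCP to a pose.
- bot.movel(position, rot=None, max_speed=150, threshold=None): straight line of the TCP; rot=None keeps the orientation; max_speed is the mean speed in mm/s. With threshold (N) it stops when the force on the tool has changed by that much, and returns True; else False.
- bot.move_j(angles): joint-space move.
- bot.grip(opening, effort=None): opening from 0.0 (shut) to 1.0 (fully open); effort is the grip in N (None keeps the last); returns when the fingers have stopped.
- bot.dwell(seconds).
- solve_ik(position, orientation): joint angles nearest the present ones, or None.
- bot.get_state(): the state.
- imaging.capture(name): name is "scene" or "top"; returns the picture (400x640x3 uint8, blue, green, red); there is no depth.
- imaging.camera_model(name): a dict with "K" (3x3 intrinsics, pixels), "position" and "rotation" of the camera in the world. Camera axes: x right, y up, looking along -z (the intrinsics and any distortion apply to the point x, -y, -z); pixel columns grow to the right and rows downward; lengths in mm; the calibration is good to about 2 mm. A picture is of the moment at which its call begins. camera_model takes no time and is no camera call.
A pose or a line that the arm cannot do raises bot.IKError and nothing moves.
- bot.sign_off(): hands the job in; it is judged then, once.
The state is a dict: "t": time; "qpos": joint angles; "joint_velocities": joint speeds; "effort": joint torques, N m; "tcp_pos": TCP position; "orientation": TCP orientation; "contact_force": force on the tool from outside, world axes, zero at the start; "wrist_torque": the same for the moment, N m; "opening": opening from 0.0 (shut) to 1.0 (fully open); "gripper_force": force on a finger pad.
Only numpy, scipy, OpenCV 4.12 (cv2) and the standard library are available. Lean on these libraries where they do the work, as an engineer would, in place of code of your own. Each camera call takes 0.05 s, during which the arm holds its last target. There are 200 camera calls.

## Working session

There is one attempt and no reset: what is moved stays moved. The work goes in short steps, each a Python script; the robot and the scene stay as the last script left them, time stands still between calls to the robot, and variables do not carry over. Pictures are saved under pics/ and viewed, at most 10 in all, crops included, and the job is handed in when it is done.

```bash
mkdir -p pics; ls; python3 - <<'E'
from bench import bot,imaging
import cv2
for n in("scene","top"):
    im=imaging.capture(n); cv2.imwrite(f"pics/{n}0.png",im)
    m=imaging.camera_model(n); print(n,m)
print(bot.get_state())
E
```

```text
pics
scene {'K': array([[475.63938005,   0.        , 329.55881879],
       [  0.        , 475.63938005, 208.70869148],
       [  0.        ,   0.        ,   1.        ]]), 'position': array([-187.02286365, -406.12403858,  951.70829365]), 'rotation': array([ 0.72852721, -0.00344468, -1.17339014])}
top {'K': array([[454.86332326,   0.        , 320.32195409],
       [  0.        , 454.86332326, 199.81594723],
       [  0.        ,   0.        ,   1.        ]]), 'position': array([ 308.77514626, -129.57999898, 1224.50008555]), 'rotation': array([ 1.70565082e-01,  3.45776061e-04, -1.57717649e+00])}
{'t': 0.1, 'qpos': array([ 5.86815245e-01,  3.26865850e-01, -1.93483948e-01,  1.05202347e+00,
       -2.86311182e-05,  1.43661277e+00]), 'joint_velocities': array([ 0.000385  , -0.00278579,  0.00115514, -0.00019344, -0.00105024,
        0.00043132]), 'effort': array([ 7.11738776e-04, -4.44241011e+01,  2.63037032e+01,  7.90611666e-03,
       -8.42947156e-05, -9.69448223e-06]), 'tcp_pos': array([412.67632185, 362.7861881 , 230.58226033]), 'orientation': array([-3.14002606e+00, -1.82590820e-04,  2.29179501e+00]), 'contact_force': array([ 0.06786451,  0.56471827, -0.30742396]), 'wrist_torque': array([-0.03575777,  0.05396539,  0.01013018]), 'gripper_force': 0.0, 'opening': 1.0006124832678966}
```

View pics/scene0.png

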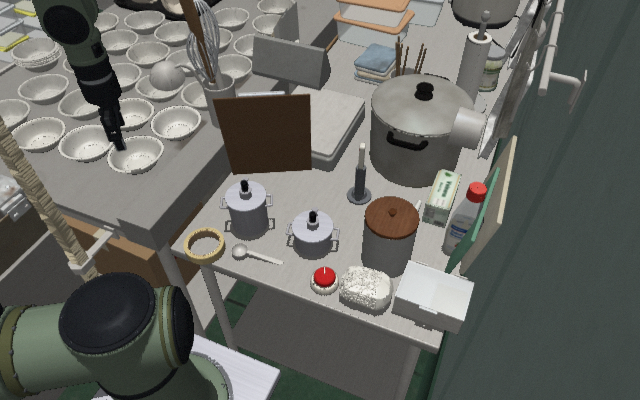

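View pics/top0.png

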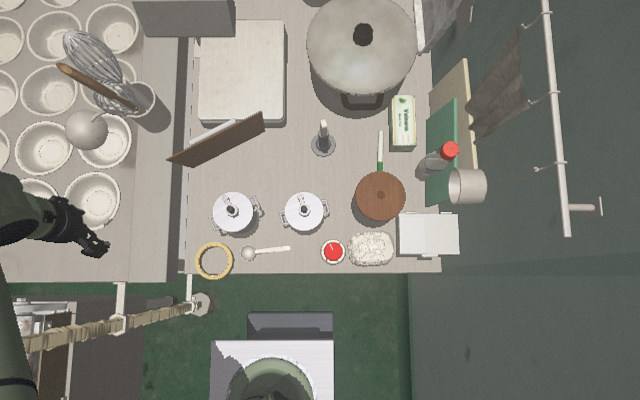

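The scene shows the left tub (245,205) standing taller than the right one (312,232), and the probe in its holder at (360,180). In the top view the tubs are at (234,212) and (305,211), and the probe is at (323,140). I'll enlarge both.

```bash
cat > h.py <<'E'
import numpy as np, cv2
from scipy.spatial.transform import Rotation as R
from scipy.optimize import least_squares
from bench import bot,solve_ik,imaging
C={n:imaging.camera_model(n) for n in("scene","top")}
def proj(n,P):
    m=C[n];c=R.from_euler('xyz',m["rotation"]).inv().apply(np.atleast_2d(P)-m["position"])*[1,-1,-1]
    q=c@m["K"].T; return q[:,:2]/q[:,2:]
def ray(n,uv):
    m=C[n];d=np.linalg.inv(m["K"])@[*uv,1]
    return R.from_euler('xyz',m["rotation"]).apply(d*[1,-1,-1])
def atz(n,uv,z):
    d=ray(n,uv);p=C[n]["position"];return p+d*(z-p[2])/d[2]
def tri(a,b):
    A=[];y=[]
    for n,uv in(("scene",a),("top",b)):
        d=ray(n,uv);d/=np.linalg.norm(d);M=np.eye(3)-np.outer(d,d);A.append(M);y.append(M@C[n]["position"])
    return np.linalg.lstsq(np.vstack(A),np.hstack(y),rcond=None)[0]
def crop(n,im,x,y,w,h,s,f):
    cv2.imwrite(f,cv2.resize(im[y:y+h,x:x+w],None,fx=s,fy=s,interpolation=cv2.INTER_CUBIC))
E
python3 - <<'E'
from h import *
a=cv2.imread("pics/scene0.png");b=cv2.imread("pics/top0.png")
crop("",a,210,130,180,140,4,"pics/sc1.png"); crop("",b,200,115,145,125,4.8,"pics/tc1.png")
print(atz("scene",(245,187),120),atz("top",(232,210),130),tri((244,187),(232,210)),tri((313,215),(304,210)))
E
```

```text
[483.37675021  96.00805725 120.        ] [473.53610791  84.58894717 130.        ] [471.1290562   86.03335682 135.74337051] [475.61075372 -89.36815555 107.26116022]
```

View pics/sc1.png

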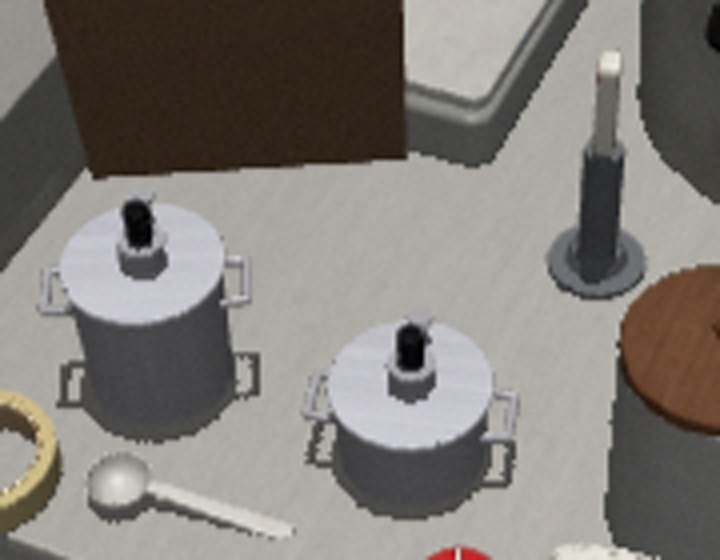

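View pics/tc1.png

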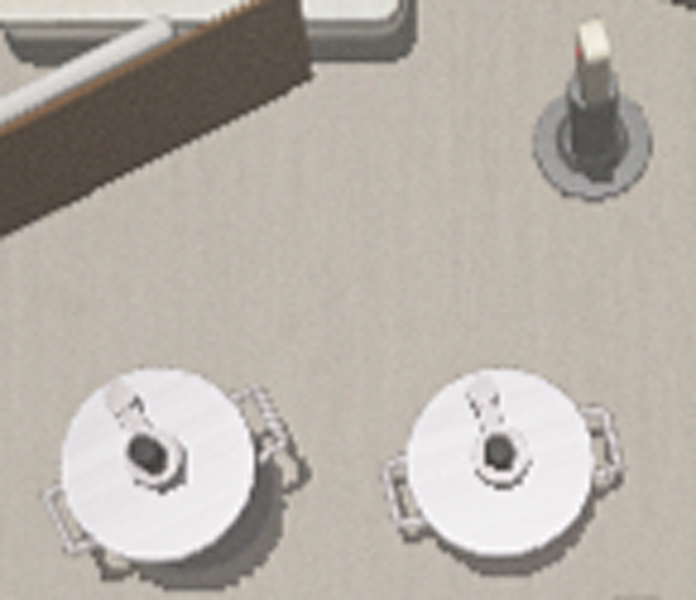

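```bash
cat >> h.py <<'E'
def cbox(n,c,z,r):
    t=np.linspace(0,2*np.pi,180);p=proj(n,np.c_[c[0]+r*np.cos(t),c[1]+r*np.sin(t),0*t+z]);return np.r_[p.min(0),p.max(0)]
def s2(X,Y):return np.array([(X+.5)/4-.5+210,(Y+.5)/4-.5+130])
def t2(X,Y):return np.array([(X+.5)/4.8-.5+200,(Y+.5)/4.8-.5+115])
def fitc(box,z,r,ns=("scene","top")): # box per cam
    f=lambda c:np.hstack([(cbox(n,c,z,r)-box[n]) for n in ns])
    s=least_squares(f,[450,0],loss='soft_l1');return s.x,s.fun.round(1)
E
python3 - <<'E'
from h import *
bt=lambda l,t,r,b:np.r_[t2(l,t),t2(r,b)]
bs=lambda l,t,r,b:np.r_[s2(l,t),s2(r,b)]
T={"scene":bs(60,203,226,325),"top":bt(61,366,255,562)}
L={"scene":bs(327,318,494,450),"top":bt(406,367,593,557)}
H={"scene":bs(547,225,646,298),"top":bt(533,88,653,200)}
for k,B,z,r in(("tall",T,105,51),("low",L,65,51),("foot",H,5,34)):
    for ns in(("scene",),("top",),("scene","top")): print(k,ns,*fitc(B,z,r,ns))
print("pivot",atz("top",t2(120,390),125),"lowpiv",atz("top",t2(481,385),85))
print("knobtop",tri(s2(136,203),t2(147,447)))
print("handle top",tri(s2(610,60),t2(594,36)), "tube top",atz("scene",s2(603,150),109),atz("top",t2(593,85),109))
a=cv2.imread("pics/scene0.png");b=cv2.imread("pics/top0.png")
A=cv2.resize(a[138:208,340:380],None,fx=8,fy=8,interpolation=2);B=cv2.resize(b[112:160,305:345],None,fx=10,fy=10,interpolation=2)
B=np.vstack([B,np.zeros((80,400,3),np.uint8)]);cv2.imwrite("pics/pr.png",np.hstack([A,B]))
E
```

```text
tall ('scene',) [471.42624866  90.19811863] [-0.3  0.1  0.3 -0.1]
tall ('top',) [474.48637171  88.09925404] [-0.3  0.1  0.3 -0.1]
tall ('scene', 'top') [473.07707485  89.22856015] [ 0.4 -0.3  0.9 -0.4 -0.8  0.7 -0.2  0.5]
low ('scene',) [478.09153327 -84.8188332 ] [-0.2  0.3  0.2 -0.3]
low ('top',) [480.28290781 -87.3690512 ] [-0.3  0.2  0.3 -0.2]
low ('scene', 'top') [479.24408608 -85.94565318] [ 0.4  0.1  0.8 -0.5 -0.9  0.6 -0.2  0.2]
foot ('scene',) [ 671.23373442 -136.12212648] [-0.   0.1  0.  -0.1]
foot ('top',) [ 674.5892547 -139.3374672] [ 0.3 -0.1 -0.3  0.1]
foot ('scene', 'top') [ 673.17312368 -137.64389303] [ 0.7 -0.2  0.8 -0.4 -0.3  0.4 -0.9  0.6]
pivot [509.54026135 104.67101363 125.        ] lowpiv [518.30663413 -78.2862141   85.        ]
knobtop [473.87198521  86.15872771 155.4770626 ]
handle top [ 676.31640753 -136.57644773  181.16895785] tube top [ 670.76571707 -135.32520763  109.        ] [ 675.78231328 -138.74755047  109.        ]
```

View pics/pr.png

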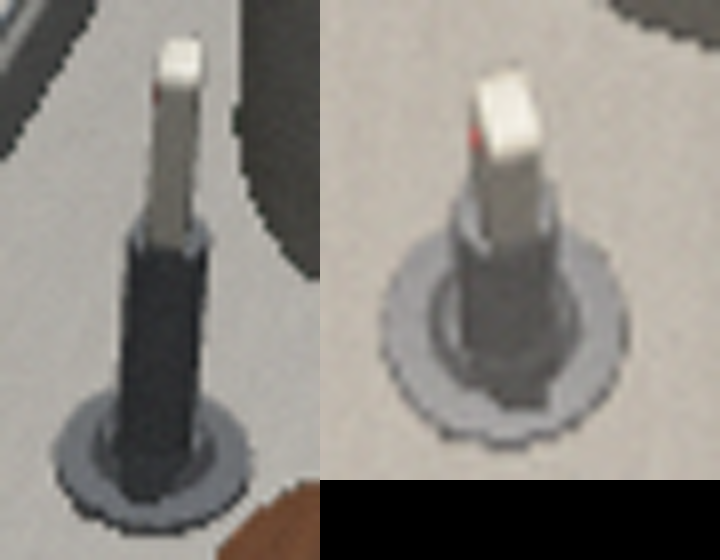

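```bash
python3 - <<'E'
from h import *
print("board",tri((311,94),(265.5,113)),tri((215,97),(168,160)),atz("scene",(311,171),0),atz("scene",(232,174),0))
pt=lambda X,Y:(305+(X-320)/10-.45,112+Y/10-.45); ps=lambda X,Y:(340+X/8-.44,138+Y/8-.44)
c=np.array([atz("top",pt(*q),184) for q in((477,80),(522,70),(542,148),(497,158))])[:,:2]
print(c.mean(0),c, "scene",atz("scene",ps(181,60),184),atz("scene",ps(172,235),109))
print("pot handle",atz("top",(362,103),150), "potlid brown right-left",tri((388,200),(380,170)))
for P,yaw in(((473,88,210),.43),((473,88,131),.43),((525,72,131),2.2),((674,-137,210),3.39),((674,-137,127),3.39),((473,89,199),3.39)):
    print(P,yaw,solve_ik(P,[np.pi,0,yaw]))
E
```

```text
board [650.81715125 -13.59884069 311.80357806] [551.07919313 183.55136106 313.48410339] [710.82346475  25.25380053   0.        ] [611.16908634 228.53651031   0.        ]
[ 674.42466116 -139.1486748 ] [[ 682.96677938 -131.43538896]
 [ 685.40294044 -142.22800292]
 [ 665.87507518 -146.84645501]
 [ 663.45384964 -136.08485233]] scene [ 670.16243451 -136.14904086  184.        ] [ 672.12348372 -136.70387309  109.        ]
pot handle [ 737.61289059 -235.64867655  150.        ] potlid brown right-left [ 557.05641109 -259.84123813  154.64617378]
(473, 88, 210) 0.43 [ 0.03036289  0.21616876 -0.40025894  0.95436862  0.          2.74195554]
(473, 88, 131) 0.43 [ 0.03036289  0.29875718 -0.51487262  0.75716653  0.          2.74195554]
(525, 72, 131) 2.2 [-0.00304826  0.38008682 -0.39127266  0.79943685  0.          0.93854439]
(674, -137, 210) 3.39 [-0.30774797  0.60161958  0.19098593  1.16016268  0.         -0.55615532]
(674, -137, 127) 3.39 [-0.30774797  0.65558568  0.07067443  0.98588507  0.         -0.55615532]
(473, 89, 199) 3.39 [ 0.03246469  0.22620939 -0.41741691  0.92717002  0.         -0.21594265]
```

```bash
python3 - <<'E'
from h import *
phi=.43;port=np.array([473.3,88.6]);piv=port+36*np.array([np.cos(phi),np.sin(phi)])
D=lambda y:[np.pi,0,y]
def at(q,z):
    a=phi+np.pi+q;return [*(piv+36*np.array([np.cos(a),np.sin(a)])),z]
q0=.05
bot.move_ptp(at(q0,215),D(phi+q0)); bot.grip(.38,20)
print("stop",bot.movel(at(q0,130),None,100,threshold=4),bot.get_state()["tcp_pos"],bot.get_state()["opening"])
f=[]
for q in np.arange(.25,1.86,.2):
    bot.movel(at(q,130),D(phi+q),60); f.append(np.round(bot.get_state()["contact_force"],1).tolist())
print(f,q)
bot.movel(at(q-.12,130),D(phi+q),60)
bot.movel(at(q-.12,260),None,150)
bot.move_ptp([430,-60,300],D(3.3))
a=imaging.capture("scene");b=imaging.capture("top")
cv2.imwrite("pics/s2.png",a);cv2.imwrite("pics/t2.png",b)
A=cv2.resize(a[165:260,210:280],None,fx=5,fy=5,interpolation=2);B=cv2.resize(b[180:275,200:275],None,fx=5,fy=5,interpolation=2)
cv2.imwrite("pics/m2.png",np.hstack([A,B]));print(bot.get_state()["t"])
E
```

```text
stop False [474.59100714  87.00822477 130.50921101] 0.3800816787349204
[[0.4, -0.5, 0.8], [-0.8, 0.5, 0.6], [-0.5, -0.7, 0.3], [-1.0, 0.1, 1.0], [0.3, 0.2, 0.0], [-0.8, -0.1, 0.2], [-0.2, -1.1, 1.4], [-0.7, 0.0, 0.2], [0.7, -0.8, 0.3]] 1.85
8.5333
```

View pics/m2.png

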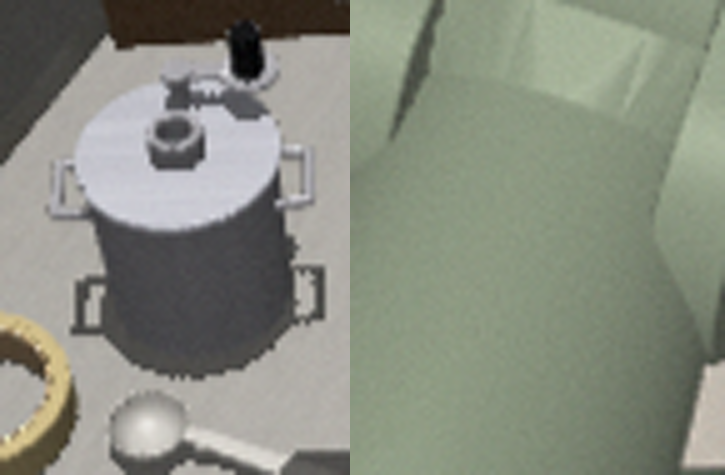

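The scene crop shows the cover swung about a quarter turn clear, with the knob now at (246,50). The port is open, with its rim centred at about (177,131) in the crop. Next is the probe.

```bash
python3 - <<'E'
from h import *
print("rim scene",atz("scene",(245.0,190.8),120))
Y=[np.pi,0,3.37];p=[672.8,-137.7]
bot.move_ptp([600,-120,300],Y); bot.move_ptp([*p,225],Y); bot.grip(.45,30)
print(bot.movel([*p,129],None,100,threshold=5))
f0=bot.get_state()["contact_force"]
bot.grip(0.0,40);bot.dwell(.3)
s=bot.get_state();print(s["contact_force"]-f0,s["tcp_pos"],s["opening"],s["gripper_force"],s["wrist_torque"])
E
```

```text
rim scene [472.10946978  89.62896778 120.        ]
False
[-0.28803841  0.05846736  4.65701222] [ 673.25131721 -137.7735902   129.77172124] 0.14710258272055807 44.85015034675598 [0.06977189 0.04589456 0.03260674]
```

```bash
python3 - <<'E'
from h import *
p=bot.get_state()["tcp_pos"]
f=[]
for z in(135,180,300):
    bot.movel([672.8,-137.7,z],None,80);f.append(bot.get_state()["contact_force"].round(1).tolist())
print(f)
bot.movel([480,-120,300],None,200);bot.movel([472.8,89,300],None,200);bot.dwell(.5)
s=bot.get_state();print(s["t"],s["tcp_pos"],s["orientation"])
a=imaging.capture("scene");cv2.imwrite("pics/s3.png",a)
cv2.imwrite("pics/m3.png",cv2.resize(a[90:210,205:305],None,fx=5,fy=5,interpolation=2))
E
```

```text
[[1.0, 0.4, 0.4], [0.1, -0.1, -0.4], [-0.2, -0.4, -1.4]]
17.1917 [472.80713413  88.79782369 299.97614704] [-3.14156480e+00 -7.98965861e-05 -2.91359130e+00]
```

View pics/m3.png

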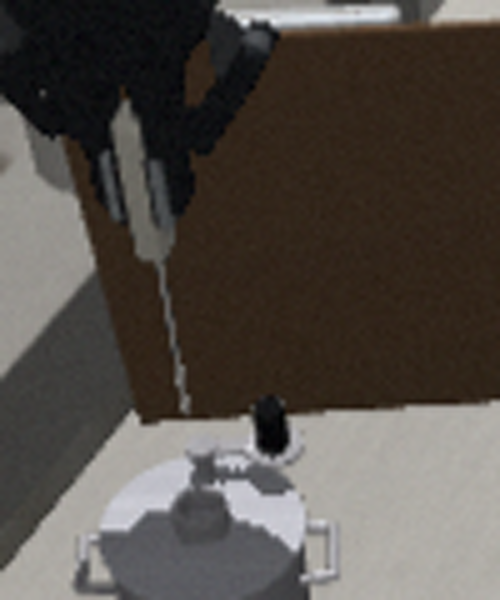

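The stem hangs nearly upright, from (160,262) to its tip at (186,412) in the crop. The open collar is below it at about (201,508), and the cover is clear.

```bash
python3 - <<'E'
from h import *
f=lambda X,Y:(205+(X+.5)/5-.5,90+(Y+.5)/5-.5)
print(atz("scene",f(186,412),178.7),atz("scene",f(160,262),279.7),atz("scene",f(201,506),120))
x=bot.get_state()["tcp_pos"]
bot.movel([472.8,89,252],None,80);bot.dwell(.5)
a=imaging.capture("scene");cv2.imwrite("pics/s4.png",a)
cv2.imwrite("pics/m4.png",cv2.resize(a[145:205,220:280],None,fx=9,fy=9,interpolation=2))
print(bot.get_state()["tcp_pos"])
for z in(130.7,231.7):print(((proj("scene",[472.1,89.6,z])[0]-[220,145]+.5)*9-.5))
print(((proj("scene",[472.1,89.6,120])[0]-[220,145]+.5)*9-.5))
E
```

```text
[476.04632628  91.7371859  178.7       ] [466.63835324  83.71154192 279.7       ] [471.92060099  90.07478827 120.        ]
[472.8220008   89.00462975 252.05363161]
[223.90619051 388.48344539]
[171.29379197 105.91813183]
[229.07687346 416.25362294]
```

View pics/m4.png

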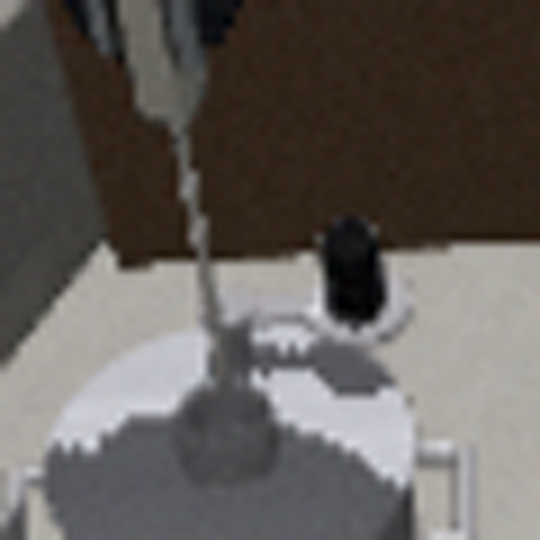

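```bash
python3 - <<'E'
from h import *
bot.movel([472.8,89,330],None,120)
T=[];u,v=proj("scene",[472.1,89.6,208.7])[0].astype(int);x0,y0=u-11,v-38
for dy in(np.pi/2,0,-np.pi/2,-np.pi):
    bot.move_ptp([472.8,89,330],[np.pi,0,3.37+dy]);bot.dwell(.4)
    a=imaging.capture("scene");cv2.imwrite(f"pics/r{dy:.1f}.png",a)
    T.append(cv2.resize(a[y0:y0+50,x0:x0+22],None,fx=9,fy=9,interpolation=2))
bot.move_ptp([472.8,89,330],[np.pi,0,3.37])
cv2.imwrite("pics/m5.png",np.hstack(T))
print(x0,y0,((proj("scene",[[472.1,89.6,208.7],[472.1,89.6,309.7]])-[x0,y0]+.5)*9-.5),bot.get_state()["t"])
E
```

```text
228 125 [[111.91676805 353.71232662]
 [ 53.29405871  38.86744776]] 29.3917
```

View pics/m5.png

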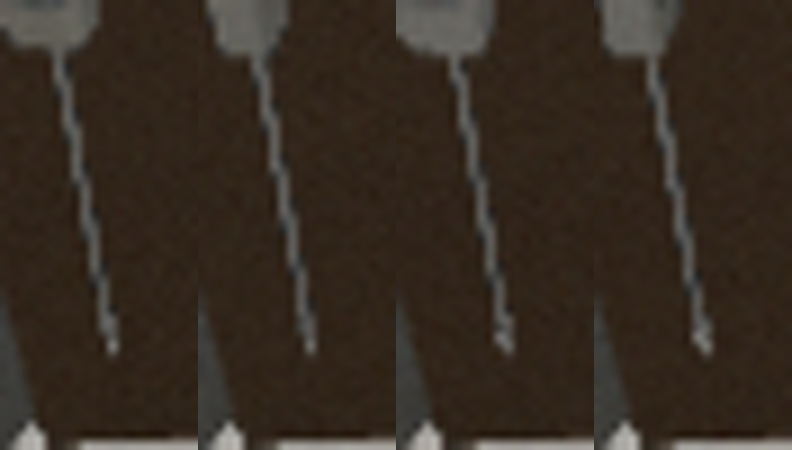

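All four panels, with the wrist a quarter turn apart, put the tip at the same place, about (112,352). So the stem is upright and on the tool axis. It also matches the rim position measured by the same camera, so I'll lower it.

```bash
python3 - <<'E'
from h import *
p=[472.7,89.1]
bot.movel([*p,260],None,120);bot.dwell(.3)
print(bot.movel([*p,201.3],None,30,threshold=2.5));bot.dwell(2.6)
s=bot.get_state();print(s["t"],s["tcp_pos"],s["contact_force"],s["opening"],s["gripper_force"])
a=imaging.capture("scene");cv2.imwrite("pics/s6.png",a)
cv2.imwrite("pics/m6.png",cv2.resize(a[150:215,220:285],None,fx=9,fy=9,interpolation=2))
E
```

```text
False
35.1333 [472.70345449  89.09086311 201.30230007] [-0.06695033 -0.49080502  0.02124342] 0.1447550507837066 44.086344838142395
```

View pics/m6.png

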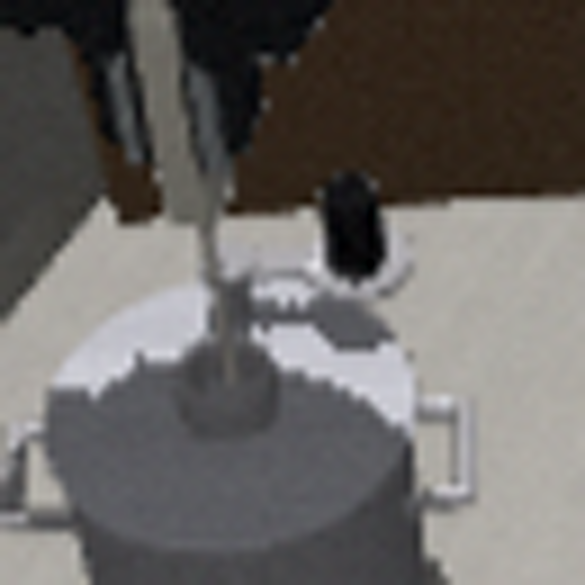

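The stem goes into the middle of the bore (both it and the collar are centred at x≈229). There is no contact force and the cover is clear, so I'm handing in.

```bash
python3 -c "
from bench import bot
bot.dwell(.5);print(bot.sign_off())"
```

```text
the job is handed in; nothing more can be done
None
```

The job is handed in at about 36 s: the tall tub's cover is swung about a quarter turn clear, and the probe is held still and upright, centred in the port. Its tip is about 40 mm below the rim, with no contact force measured during the hold of more than two seconds.

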